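Pack the spares chest, pin its hasp and send it down the roller lane

TASK

Put every spare on the bench - the pillow-block bearings and the jaw-coupling halves, as many as there are - into the green chest standing on the roller lane, shut its lid, swing the hasp down over the staple and drop the retaining pin through the staple loop, all the way to its collar. Then push the control stick over towards the lane's downhill end and hold it there, so that the stop drops and the chest rolls down to the far buffer, and let the stick spring back to centre. Do it in this order and leave the tape, spanner and grease tin where they are.

Things in the scene. Friction and masses are not known exactly. Their poses are not given: they have to be found in the camera images.
- bearing1_mid (a point): grey pillow-block bearing, 320 g: foot 84 x 22 x 10 mm with a 20 mm wide, round-topped housing (42 mm across, its flat faces along the foot) up to 44 mm high. The point is its centre, 22 mm above its underside; x along the 84 mm foot, y across the thin (20 mm) way, z up. May be absent.
- bearing2_mid (a point): a second bearing like bearing1. May be absent.
- coupling1_mid (a point): bare aluminium jaw-coupling half, 280 g, standing on its flat end: cylinder 44 mm in diameter and 28 mm high with three 12 mm jaws on top, 40 mm high in all. The point is its centre, 20 mm above its underside; z up. May be absent.
- coupling2_mid (a point): a second coupling half like coupling1. May be absent.
- chest_floor (a point): centre of the inner floor of the open green steel chest (outside 240 x 190 x 80 mm, walls and floor 6 mm, inside 228 x 178 mm and 74 mm deep), which stands on the roller lane between an end plate and the stop blade. x points down the lane (downhill, roughly away from the robot; the lane and chest slope 5 degrees down that way), y to the chest's front with the staple (roughly to the robot's left), z up out of the chest.
- lid_hinge (a point): middle of the lid's hinge line (along x) on the chest's rear top edge, 95 mm behind the chest's centre and 80 mm above its underside; axes as chest_floor. The lid is a 244 x 194 mm plate, 12 mm thick: shut, it reaches from the hinge line 194 mm forward (+y) and from 80 to 92 mm above the chest's underside.
- lid (a joint): lid angle, rad: 0 shut, 1.57 standing straight up, 1.85 fully back, leaning to the rear (-y). A stiff hinge (0.8 N m): the lid stays where it is left and must be pushed all the way down.
- hasp_hinge (a point): middle of the hasp's hinge line (along x), at the lid's front edge, 198 mm from the lid hinge and 2 mm above the lid's underside; it moves with the lid, axes those of the lid (the same as chest_floor's when the lid is shut).
- hasp (a joint): hasp angle against the lid, rad: 0 hanging straight down over the staple (lid shut), 1.57 sticking straight out to the front, 3.14 standing straight up from the lid, 3.2 its stop. A steel strap 46 mm wide, 3 mm thick, reaching 60 mm from its hinge line, with a slot 32 x 14 mm centred 40 mm from it. A stiff little hinge (0.04 N m): it stays where it is left.
- staple_eye (a point): centre of the opening of the staple, a level U of 6 mm round bar on the chest's front (+y) face, 42 mm above the chest's underside: legs 22 mm apart (16 mm clear between them, in x), end bar 37 mm out from the face. With the hasp down 24 mm (in y) are clear between strap and end bar; the point is the middle of this opening, 22 mm out from the face, at mid height of the bar. Axes as chest_floor.
- pin_grip (a point): centre of the handle of the steel retaining pin, 50 g: handle a flat light plastic tab 12 mm thick (x), 22 mm wide (y) and 36 mm high (z), on a 22 mm round collar 5 mm thick, on a shank 10 mm in diameter with a tapered tip and 34 mm long that points down. The point is 23 mm above the collar's underside, 57 mm above the tip. The pin starts upright in the hole of a small wooden block 45 mm high on the robot's right, collar on the block (hole 14 mm wide, 37 mm deep).
- pin_collar (a point): centre of the underside of the pin's collar (top of the shank), axes as pin_grip. With the pin home the collar lies on the staple's legs, 3 mm above staple_eye.
- chest (a joint): how far the chest has rolled down the lane, m: 0 at the packing place, 0.275 at the far buffer. Once the stop is down it rolls by itself at about 0.2 m/s. The stop blade must stay down until the chest's rear edge has cleared it at 0.251.
- stick_knob (a point): centre of the black knob of the lane's control stick (knob 28 mm in diameter and 38 mm high, centre 69 mm above the stick's pivot) on a grey box 96 x 96 mm and 50 mm high on the robot's right. The pivot is at the top of the box. Axes tilt with the stick; x points towards the side of the box that faces the lane's downhill end.
- stick (a joint): tilt of the control stick, rad: 0 centred, positive towards its own x (downhill), -0.42 to 0.42. Springs centre it in both directions (0.5 N m/rad, about 3 N at the knob when hard over). The lane's stop is fully down from a tilt of 0.25 and up again when the stick is let go; tilting the other way only raises the stop higher, sideways does nothing.
- tape: bystander: roll of paper tape, 104 mm across, 48 mm high, origin under its centre.
- spanner: bystander: steel spanner 190 mm long, lying on the bench.
- grease: bystander: grease tin, 72 mm across and 90 mm high, origin under its centre.
Things that resemble listed ones, but are neither listed nor needed, are in the scene too. Leave any yellow look-alike of the part that bears bearing1_mid alone.

How it is judged:
On the way, in this order (a step that is already met when the one before it is completed fails the run):
1. every spare present lies in the chest (x of bearing1_mid in the frame of chest_floor between -0.112 and 0.112 m and y of bearing1_mid in the frame of chest_floor between -0.088 and 0.088 m and z of bearing1_mid in the frame of chest_floor between 0 and 0.055 m and x of bearing2_mid in the frame of chest_floor between -0.112 and 0.112 m and y of bearing2_mid in the frame of chest_floor between -0.088 and 0.088 m and z of bearing2_mid in the frame of chest_floor between 0 and 0.055 m and x of coupling1_mid in the frame of chest_floor between -0.112 and 0.112 m and y of coupling1_mid in the frame of chest_floor between -0.088 and 0.088 m and z of coupling1_mid in the frame of chest_floor between 0 and 0.055 m and x of coupling2_mid in the frame of chest_floor between -0.112 and 0.112 m and y of coupling2_mid in the frame of chest_floor between -0.088 and 0.088 m and z of coupling2_mid in the frame of chest_floor between 0 and 0.055 m), for 0.3 s.
2. the lid is shut on them (all of step 1 and value of joint lid below 0.05 rad), for 0.2 s.
3. the hasp is down over the staple (value of joint lid below 0.05 rad and value of joint hasp below 0.15 rad), for 0.2 s.
4. the pin is through the staple loop, down to its collar (all of step 3 and z of pin_collar in the frame of staple_eye between -0.004 and 0.01 m and x of pin_collar in the frame of staple_eye between -0.008 and 0.008 m and y of pin_collar in the frame of staple_eye between -0.013 and 0.013 m and angle between pin_collar's own z axis and vertical below 0.35 rad), for 0.3 s.
5. the control stick is held over towards downhill (more than 0.25 rad) for a second (value of joint hasp below 0.15 rad and z of pin_collar in the frame of staple_eye between -0.004 and 0.01 m and x of pin_collar in the frame of staple_eye between -0.008 and 0.008 m and y of pin_collar in the frame of staple_eye between -0.013 and 0.013 m and angle between pin_collar's own z axis and vertical below 0.35 rad and value of joint stick above 0.25 rad), for 1 s.
At the end, for the whole second after the job is handed in: Chest at rest at the far buffer (rolled over 0.262 m), every spare inside, lid below 0.05 rad, hasp below 0.15 rad, pin through the staple loop with its collar within 10 mm above the bar's middle and upright within 0.35 rad, stick within 0.08 rad of centre (all of step 1 and all of step 4 and linear speed of pin below 0.03 m/s and velocity of joint chest below 0.02 m/s and value of joint stick between -0.08 and 0.08 rad and value of joint chest above 0.262 m); the robot touches nothing.
It fails at once if the tape is disturbed (moved more than 30 mm) (distance of tape from where it was at the start of the episode above 0.03 m).
It fails at once if the spanner is disturbed (moved more than 30 mm) (distance of spanner from where it was at the start of the episode above 0.03 m).
It fails at once if the grease is disturbed (moved more than 30 mm) (distance of grease from where it was at the start of the episode above 0.03 m).
Of bearing1, bearing2, coupling1, coupling2 only 2 to 4 are there at a start; the rules pass over those that are not, and their reading is None.
At some moment in a run one of bearing1, bearing2, coupling1, coupling2 may be knocked a few centimetres aside while the robot is not near it.
It also fails if it takes over 210 s, if anything falls off the work surface, if the arm or the gripper's body presses on something with over 40 N, if the wrist force passes 120 N, or if a joint passes its speed limit or range.

ROBOT

A 6-joint arm with a two-finger parallel gripper is mounted at the origin on the work surface. World frame = base frame: x ahead of the robot, y to its left, z up, the work surface at z = 0. Lengths are in m, angles in rad, forces in N, time in s.
With the tool pointing down it reaches from about 0.15 to 0.775 m from the base axis. Payload 6.1 kg.
Tool frame: the origin (TCP) lies between the finger pads; the fingertips stand 25 mm ahead of it and the grasp point (between the pads) lies 6 mm ahead of it; z points along the fingers, y is the line along which they close (so a half turn about z gives the same grasp; the last joint's range is limited). The gripper opens to 85 mm and grips with 20 to 120 N. Pads are 22 mm wide; open, the fingers measure 114 mm over their backs; the gripper's body (76 mm by 85 mm) begins 54 mm behind the grasp point. The pads swing forward as they close: fully open they stand 13 mm farther back than shut.
Start: joints at [-1.275, 0.126, -0.04, 1.405, 0, 1.571], TCP at [0.153, -0.502, 0.256] pointing down, gripper open.
Joint ranges: [-2.72, 2.72], [-0.95, 1.95], [-1.27, 1.35], [-1.78, 2.02], [-1.46, 1.47], [-3.14, 3.14]. Speed limits (rad/s): [2.39, 2.39, 3.01, 3.14, 3.14, 3.14].

INTERFACE

Orientations are given as a 3x3 rotation matrix whose columns are the frame's x, y, z axes.
In Python, from station import bot, imaging gives the robot as it stands.
- The arm moves only by the tool play_rows, never from a script. Its argument "targets" is a list of rows, each a list of 7 numbers: the closure, from -1 (fully open) to 1 (shut), then the shift along the tool's x, y, z in units of 150 mm (1.0 is 150 mm), then the turn, a rotation vector about the tool's x, y, z in units of 30 degrees (1.0 is 30 degrees). A call has 1 to 8 rows; each row is the pose to reach, as a shift and turn from the pose commanded when the call began, along the tool's axes at that moment; what a row does not reach only later rows make up. A row lasts 1/8 s, in which the tool goes at most 62.5 mm and 10.7 degrees, less where a joint would pass 70% of its speed; a pose out of reach is approached as far as the arm can. A call with a number of a shift or a turn outside -1 to 1 is refused whole. A call with a gripper value outside its range is refused whole. The fingers move at their own pace and stop on an object; "newtons" is the grip in N (left out, the last holds). Time passes only in rows, so rows that repeat a pose let the fingers close. It gives the time, the measured TCP pose, the force, the opening and the grip force at its end, in the units of the state.
- bot.get_state(): the state, without advancing time (a new reading comes with each control period).
- imaging.grab_frame(name): name is "scene" or "top"; returns a dict with "frame" (480x640x3 uint8, red, green, blue), "vfov" (degrees; the focal length in pixels is half the picture's height over the tangent of half this angle, whatever the lens; pixels are square), "cx", "cy" (the principal point, pixels), "rvec" (rotation vector, rad) and "tvec" (3), from world to camera coordinates, as OpenCV has them. Camera axes: x right, y down, z forward; pixel columns grow to the right and rows downward; lengths in m; the calibration is good to about 2 mm. A picture is of the moment at which its call begins. There is no depth.
- bot.hand_in(): hands the job in; it is judged then, once.
The state is a dict: "time_s": time; "joint_pos": joint angles; "joint_vel": joint speeds; "tau": joint torques, N m; "eef_pos": TCP position; "ee_rot": TCP orientation; "force": force on the tool from outside, world axes, zero at the start; "ft_torque": the same for the moment, N m; "width": finger opening in m; "grasp_force": force on a finger pad.
Only numpy, scipy, OpenCV 4.12 (cv2) and the standard library are available. Lean on these libraries where they do the work, as an engineer would, in place of code of your own. Each camera call takes 0.05 s, during which the arm holds its last target. There are 200 camera calls.

## Working session

There is one attempt and no reset: what is moved stays moved. The work goes in short steps, Python scripts to look and compute and a tool call to move; the robot and the scene stay as the last step left them, time stands still between calls to the robot, and variables do not carry over. Pictures are saved under pics/ and viewed, at most 14 in all, crops included, and the job is handed in when it is done.

Besides the shell and the picture viewer there is one more tool, called after "Call:" as name(argument=value, ...), one argument or row to a line, values as JSON. play_rows: Moves the arm, as the interface text tells. Shifts and turns lie within -1 to 1; 1 stands for 150 mm of shift or 30 degrees of turn. Its arguments: {"type":"object","properties":{"targets":{"type":"array"},"newtons":{"type":"number"}},"required":["targets"]}

```bash
mkdir -p pics; ls; cat > h.py <<'E'
import numpy as np, cv2
from station import bot, imaging
def grab(n,save=None):
    f=imaging.grab_frame(n)
    if save: cv2.imwrite('pics/'+save,f['frame'][:,:,::-1])
    return f
def cam(f):
    R=cv2.Rodrigues(np.array(f['rvec'],float))[0]; t=np.array(f['tvec'],float).ravel()
    F=240/np.tan(np.radians(f['vfov'])/2); return R,t,F
def ray(f,u,v):
    R,t,F=cam(f); d=R.T@np.array([(u-f['cx'])/F,(v-f['cy'])/F,1]); return -R.T@t,d/np.linalg.norm(d)
def onz(f,u,v,z):
    o,d=ray(f,u,v); return o+d*(z-o[2])/d[2]
def proj(f,p):
    R,t,F=cam(f); q=R@np.array(p,float)+t; return np.array([F*q[0]/q[2]+f['cx'],F*q[1]/q[2]+f['cy']])
def tri(fa,a,fb,b):
    o1,d1=ray(fa,*a);o2,d2=ray(fb,*b)
    s=np.linalg.lstsq(np.c_[d1,-d2],o2-o1,rcond=None)[0]
    p,q=o1+s[0]*d1,o2+s[1]*d2; return (p+q)/2,np.linalg.norm(p-q)
def rel(target,yaw=None):
    "shift in tool axes/units to put TCP at target"
    s=bot.get_state(); R=np.array(s['ee_rot']); print('d',np.round(R.T@(np.array(target)-s['eef_pos'])/.15,3))
E
python3 - <<'E'
from h import *
for n in('scene','top'):
    f=grab(n,n+'0.png');R,t,F=cam(f);print(n,f['vfov'],f['cx'],f['cy'],-R.T@t,(R.T)[:,2])
s=bot.get_state();print(s)
E
```

```text
pics
scene 53.52710803739845 325.6105706703823 236.19344346511076 [1.21562041 0.55599949 1.11258248] [-0.50406423 -0.40812608 -0.76115199]
top 56.45384924229816 317.9820126537383 236.3758915669454 [0.33495278 0.03920196 1.10887394] [ 0.19181771 -0.02540244 -0.98110177]
{'time_s': 0.1, 'joint_pos': array([-1.27497862e+00,  1.26339434e-01, -4.05151828e-02,  1.40541218e+00,
        1.02043144e-06,  1.57079345e+00]), 'joint_vel': array([ 0.00136558, -0.0014272 ,  0.00225865, -0.00123468, -0.00066334,
        0.0007434 ]), 'tau': array([ 7.84844033e-04, -4.36904669e+01,  3.53605986e+01,  1.37286092e-02,
       -1.88840721e-05,  1.40654635e-07]), 'eef_pos': array([ 0.15295041, -0.50187129,  0.25559222]), 'ee_rot': array([[ 9.56563245e-01,  2.91524571e-01, -4.27698049e-04],
       [ 2.91524884e-01, -9.56562210e-01,  1.40689497e-03],
       [ 1.02465997e-06, -1.47046864e-03, -9.99998919e-01]]), 'force': array([ 0.11974316, -0.34001298, -0.26708914]), 'ft_torque': array([-0.01906605,  0.01749304,  0.0189981 ]), 'grasp_force': 0.0, 'width': 0.08503915187275281}
```

View pics/scene0.png

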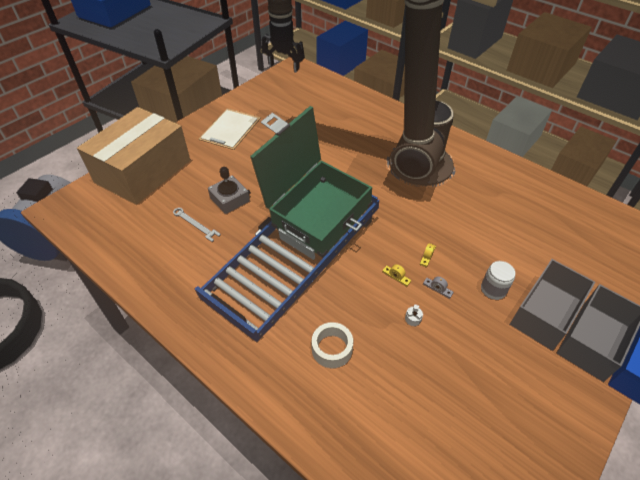

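View pics/top0.png

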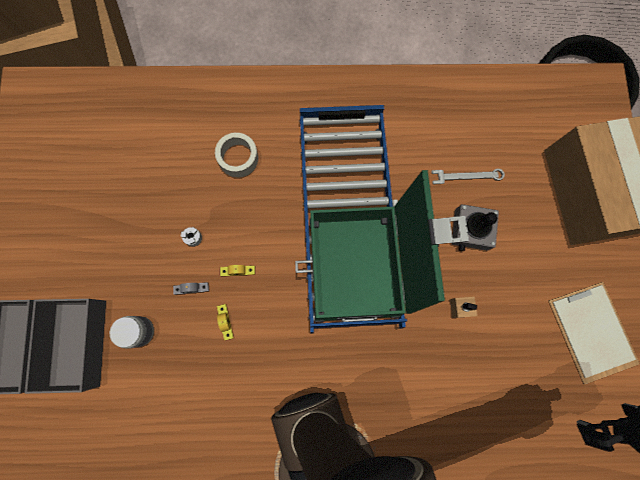

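The scene shows one grey bearing (top 190,288) and one coupling (top 190,236). There are two yellow look-alikes at (237,270) and (225,322). The open chest is around (355,262), with the staple at (305,267) and the hasp sticking out rearwards from the upright lid at (448,230). The pin block is at (465,307) and the stick at (484,225). I'll zoom in for precise pixels.

```bash
python3 - <<'E'
import cv2,numpy as np
t=cv2.imread('pics/top0.png');s=cv2.imread('pics/scene0.png')
a=cv2.resize(t[195:345,290:510],None,fx=3.6,fy=3.6,interpolation=2)  # 792x540
cv2.imwrite('pics/ctop.png',a)
b=cv2.resize(s[100:270,180:400],None,fx=3.5,fy=3.5,interpolation=2)
cv2.imwrite('pics/cscene.png',b)
E
```

```text
(no output)
```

View pics/ctop.png

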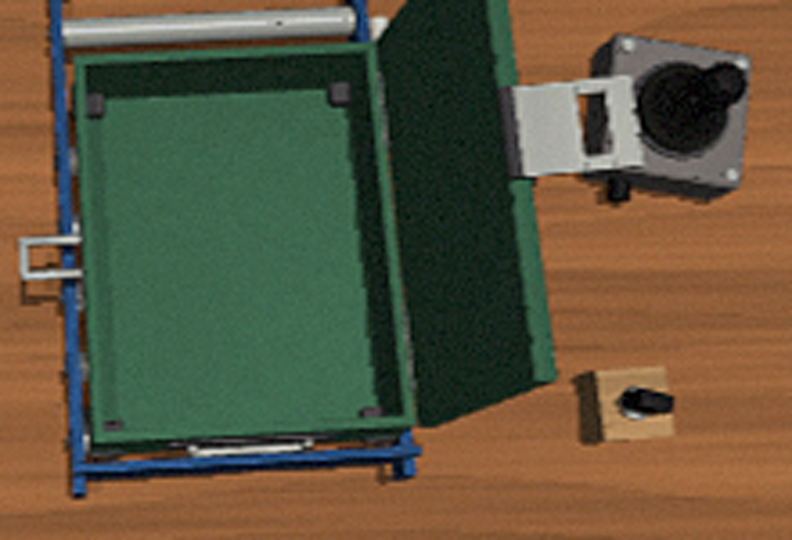

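View pics/cscene.png

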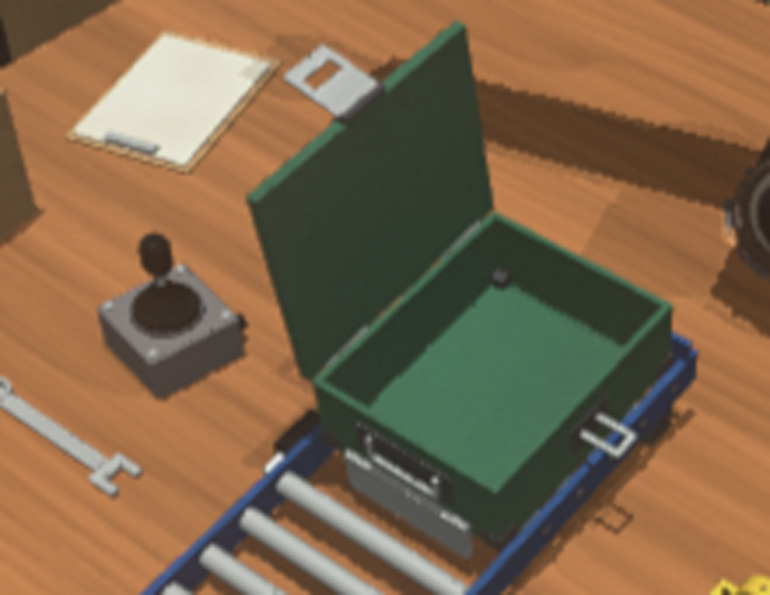

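The crops show the rim corners, the staple, the hasp, the stick knob and the pin tab, whose wide side runs roughly along world y. Next I turn these into positions.

```bash
cat > m.py <<'E'
from h import *
ft=imaging.grab_frame('top');fs=imaging.grab_frame('scene')
T=lambda x,y:(290+x/3.6,195+y/3.6); S=lambda x,y:(180+x/3.5,100+y/3.5)
P={'rd':((375,45),(318,380)),'fd':((76,57),(494,500)),'fu':((92,442),(670,307)),'ru':((413,422),(493,213)),
'st1':((20,240),(604,455)),'st2':((22,278),(632,438)),'knob':((722,87),(156,252)),'haspA':((630,77),(287,77)),'haspB':((642,168),(323,47)),
'lidD':((497,0),(250,200)),'lidU':((552,380),(460,27))}
np.set_printoptions(precision=4,suppress=True)
for k,(a,b) in P.items(): p,e=tri(ft,T(*a),fs,S(*b));print(k,p,round(e,4))
print('pintop',onz(ft,*T(648,402),.086),'block',onz(ft,*T(632,404),.045))
print('tapes',onz(ft,236,155,.048),'grease',onz(ft,127,332,.09),'span',onz(ft,438,177,0),onz(ft,500,175,0))
print('coup t',onz(ft,190.5,236.5,.03),onz(fs,414,315,.03))
print('bear t',onz(ft,190.5,288,.03),onz(fs,438,286,.03))
print(proj(ft,[0,0,0]))
for n,f,(u,v,w) in(('top',ft,(190,262,40)),('scene',fs,(425,300,40))):
    im=f['frame'].astype(int)[v-w:v+w,u-w:u+w]; g=(im.max(2)-im.min(2)<25)&(im.max(2)>60)
    nn,l,st,c=cv2.connectedComponentsWithStats(g.astype(np.uint8))
    for i in range(1,nn):
        if st[i,4]>25:
            yy,xx=np.where(l==i); r=cv2.minAreaRect(np.c_[xx,yy].astype(np.float32)); print(n,st[i]+[u-w,v-w,0,0,0],c[i]+[u-w,v-w],r)
cv2.imwrite('pics/sp.png',np.hstack([cv2.resize(f['frame'][v-40:v+40,u-40:u+40,::-1],None,fx=5,fy=5,interpolation=2) for f,u,v in((ft,205,275),(fs,425,295))]))
E
python3 m.py
```

```text
rd [ 0.5883 -0.1576  0.1316] 0.0056
fd [0.5864 0.0294 0.1222] 0.0032
fu [0.3477 0.0227 0.1489] 0.001
ru [ 0.3549 -0.1658  0.1508] 0.0013
st1 [0.4767 0.0612 0.1013] 0.0093
st2 [0.4502 0.064  0.1024] 0.0005
knob [ 0.561  -0.381   0.1209] 0.0027
haspA [ 0.514  -0.2382  0.3487] 0.0043
haspB [ 0.4695 -0.2414  0.3495] 0.0012
lidD [ 0.5799 -0.2048  0.2833] 0.0194
lidU [ 0.3685 -0.1918  0.3379] 0.0049
pintop [ 0.3661 -0.3304  0.086 ] block [ 0.3662 -0.3345  0.045 ]
tapes [0.7528 0.2122 0.048 ] grease [0.3258 0.4392 0.09  ] span [ 0.7046 -0.3062  0.    ] [ 0.7079 -0.4702  0.    ]
coup t [0.5507 0.3229 0.03  ] [0.5573 0.3264 0.03  ]
bear t [0.4251 0.3186 0.03  ] [0.4367 0.3266 0.03  ]
[327.5178 472.5267]
top [181 227  21  19 246] [190.9837 236.3699] ((40.903846740722656, 14.519231796264648), (18.238800048828125, 19.21938133239746), 78.69007110595703)
top [173 283  24  12 194] [185.0258 287.8505] ((35.019996643066406, 66.1399917602539), (9.899495124816895, 23.193105697631836), 81.8698959350586)
top [198 283  11   9  85] [202.9882 287.0941] ((53.0, 65.0), (8.0, 10.0), 90.0)
scene [424 277  29  21 291] [438.5704 285.9278] ((54.557342529296875, 24.607799530029297), (30.003746032714844, 13.952081680297852), 28.300758361816406)
scene [406 305  17  21 244] [413.6393 315.541 ] ((28.684616088867188, 55.82307052612305), (17.488893508911133, 17.4888973236084), 60.2551155090332)
```

View pics/sp.png

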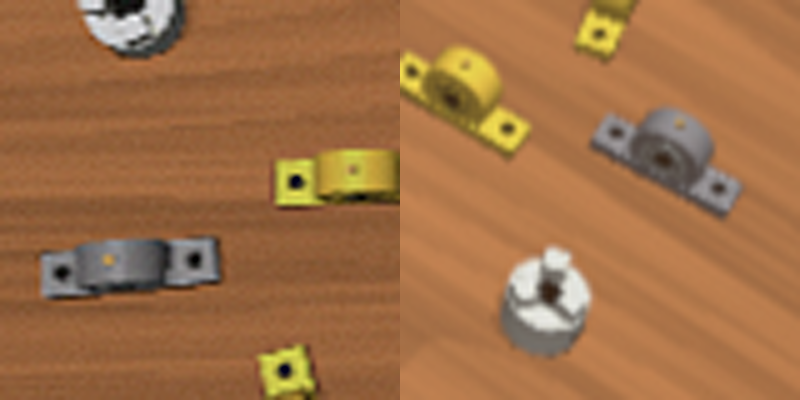

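```bash
cat > m2.py <<'E'
from h import *
np.set_printoptions(precision=4,suppress=True)
ft=imaging.grab_frame('top');fs=imaging.grab_frame('scene')
for f,a,b in((ft,(177.6,289.4),(204,287)),(fs,(428,281.4),(448.6,292.4))):
    p,q=onz(f,*a,.01),onz(f,*b,.01);print('bear',(p+q)/2,np.linalg.norm(p-q),np.degrees(np.arctan2(*(p-q)[1::-1])))
print('coup',tri(ft,(190.98,236.4),fs,(413.6,315.5)))
print(bot.get_state()['eef_pos'])
E
python3 m2.py
```

```text
bear [0.4263 0.323  0.01  ] 0.06384827752649407 94.1485100304495
bear [0.4245 0.3244 0.01  ] 0.06377112306326105 -85.33107686925264
coup (array([0.553 , 0.3243, 0.0198]), np.float64(0.00019863199440824688))
[ 0.153  -0.5021  0.256 ]
```

Call:
play_rows(
  targets=[
    [-1, 0.7, -0.937, 0, 0, 0, -1],
    [-1, 0.7, -0.937, 0, 0, 0, -1],
    [-1, 0.7, -0.937, 0, 0, 0, -1],
    [-1, 0.7, -0.937, 0, 0, 0, -1],
  ],
)

```text
time_s: 0.8
eef_pos: [0.213, -0.3347, 0.2569]
ee_rot: [[0.679, 0.734, 0.001], [0.734, -0.679, -0.001], [0.0, 0.001, -1.0]]
force: [0.3, -0.2, 0.4]
width: 0.0852
grasp_force: 0.0
```

Call:
play_rows(
  targets=[
    [-1, 0.926, -0.864, 0, 0, 0, -1],
    [-1, 0.926, -0.864, 0, 0, 0, -1],
    [-1, 0.926, -0.864, 0, 0, 0, -1],
    [-1, 0.926, -0.864, 0, 0, 0, -1],
    [-1, 0.926, -0.864, 0, 0, 0, -1],
  ],
)

```text
time_s: 1.42
eef_pos: [0.2131, -0.1477, 0.2566]
ee_rot: [[0.226, 0.974, 0.001], [0.974, -0.226, -0.001], [-0.001, 0.001, -1.0]]
force: [-0.3, 0.8, -1.1]
width: 0.0855
grasp_force: 0.0
```

Call:
play_rows(
  targets=[
    [-1, 0.954, -0.22, 0, 0, 0, -0.58],
    [-1, 0.954, -0.22, 0, 0, 0, -0.58],
    [-1, 0.954, -0.22, 0, 0, 0, -0.58],
    [-1, 0.954, -0.22, 0, 0, 0, -0.58],
    [-1, 0.954, -0.22, 0, 0, 0, -0.58],
    [-1, 0.954, -0.22, 0, 0, 0, -0.58],
  ],
)

```text
time_s: 2.17
eef_pos: [0.2132, -0.0016, 0.2562]
ee_rot: [[-0.071, 0.997, -0.001], [0.997, 0.071, -0.0], [-0.0, -0.001, -1.0]]
force: [0.2, -1.0, -0.1]
width: 0.0855
grasp_force: 0.0
```

Call:
play_rows(
  targets=[
    [-1, 0.971, 0.409, 0, 0, 0, 0],
    [-1, 0.971, 0.409, 0, 0, 0, 0],
    [-1, 0.971, 0.409, 0, 0, 0, 0],
    [-1, 0.971, 0.409, 0, 0, 0, 0],
    [-1, 0.971, 0.409, 0, 0, 0, 0],
  ],
)

```text
time_s: 2.8
eef_pos: [0.2633, 0.1484, 0.256]
ee_rot: [[-0.073, 0.997, -0.001], [0.997, 0.073, -0.001], [-0.001, -0.001, -1.0]]
force: [0.6, 0.7, 0.0]
width: 0.0851
grasp_force: 0.0
```

Call:
play_rows(
  targets=[
    [-1, 0.947, 0.742, 0, 0, 0, 0],
    [-1, 0.947, 0.742, 0, 0, 0, 0],
    [-1, 0.947, 0.742, 0, 0, 0, 0],
    [-1, 0.947, 0.742, 0, 0, 0, 0],
    [-1, 0.947, 0.742, 0, 0, 0, 0],
    [-1, 0.947, 0.742, 0, 0, 0, 0],
  ],
)

```text
time_s: 3.55
eef_pos: [0.3629, 0.2979, 0.257]
ee_rot: [[-0.074, 0.997, 0.001], [0.997, 0.074, 0.0], [0.0, 0.001, -1.0]]
force: [-0.5, 0.0, 0.4]
width: 0.0857
grasp_force: 0.0
```

```bash
cat > st.py <<'E'
from h import *
import sys
np.set_printoptions(precision=4,suppress=True)
s=bot.get_state();R=np.array(s['ee_rot']);print(s['time_s'],s['eef_pos'],'yaw x',np.degrees(np.arctan2(R[1,0],R[0,0])),'z',R[:,2],'F',s['force'],s['width'],s['grasp_force'])
if len(sys.argv)>3: rel([float(a) for a in sys.argv[1:4]])
E
python3 st.py .4255 .3237 .038
```

```text
3.55 [0.3629 0.2979 0.257 ] yaw x 94.21955856307451 z [ 0.0006  0.0004 -1.    ] F [-0.5048  0.0026  0.4209] 0.08567122354944459 0.0
d [0.14  0.428 1.46 ]
```

Call:
play_rows(
  targets=[
    [-1, 0.14, 0.428, 0, 0, 0, 0],
    [-1, 0.14, 0.428, 0.6, 0, 0, 0],
    [-1, 0.14, 0.428, 0.6, 0, 0, 0],
    [-1, 0.14, 0.428, 0.6, 0, 0, 0],
  ],
)

```text
time_s: 4.05
eef_pos: [0.4243, 0.3236, 0.1649]
ee_rot: [[-0.075, 0.997, -0.003], [0.997, 0.075, -0.002], [-0.002, -0.003, -1.0]]
force: [0.4, 0.0, -0.2]
width: 0.0855
grasp_force: 0.0
```

Call:
play_rows(
  targets=[
    [-1, 0, 0, 0.4, 0, 0, 0],
    [-1, 0, 0, 0.7, 0, 0, 0],
    [-1, 0, 0, 0.86, 0, 0, 0],
    [-1, 0, 0, 0.86, 0, 0, 0],
    [1, 0, 0, 0.86, 0, 0, 0],
    [1, 0, 0, 0.86, 0, 0, 0],
    [1, 0, 0, 0.86, 0, 0, 0],
    [1, 0, 0, 0.86, 0, 0, 0],
  ],
  newtons=50,
)

```text
time_s: 5.05
eef_pos: [0.4259, 0.3258, 0.0382]
ee_rot: [[-0.076, 0.997, 0.001], [0.997, 0.076, 0.001], [0.001, 0.001, -1.0]]
force: [-1.0, -1.1, 4.1]
width: 0.0193
grasp_force: 50.4
```

```bash
python3 st.py .43 -.075 .25
```

```text
5.05 [0.4259 0.3258 0.0382] yaw x 94.35268196821319 z [ 0.0009  0.001  -1.    ] F [-0.9554 -1.065   4.0655] 0.01933578311047741 50.43846130371094
d [-2.665 -0.174 -1.415]
```

Call:
play_rows(
  targets=[
    [1, 0, 0, -0.4, 0, 0, 0],
    [1, 0, 0, -0.8, 0, 0, 0],
    [1, -0.3, 0, -1, 0, 0, 0],
    [1, -0.7, 0, -1, 0, 0, 0],
    [1, -1, 0, -1, 0, 0, 0],
    [1, -1, 0, -1, 0, 0, 0],
  ],
)

```text
time_s: 5.8
eef_pos: [0.4364, 0.1732, 0.1869]
ee_rot: [[-0.072, 0.997, -0.001], [0.997, 0.072, -0.001], [-0.001, -0.001, -1.0]]
force: [0.9, 0.0, -3.8]
width: 0.0194
grasp_force: 50.6
```

Call:
play_rows(
  targets=[
    [1, -0.3, -0.04, -0.41, 0, 0, 0],
    [1, -0.7, -0.17, -0.41, 0, 0, 0],
    [1, -1, -0.17, -0.41, 0, 0, 0],
    [1, -1, -0.17, -0.41, 0, 0, 0],
    [1, -1, -0.17, -0.41, 0, 0, 0],
  ],
)

```text
time_s: 6.42
eef_pos: [0.4228, 0.0247, 0.2484]
ee_rot: [[-0.075, 0.997, -0.001], [0.997, 0.075, 0.001], [0.001, -0.001, -1.0]]
force: [-0.0, 1.0, -4.6]
width: 0.0192
grasp_force: 51.0
```

Call:
play_rows(
  targets=[
    [1, -0.3, 0, 0, 0, 0, 0],
    [1, -0.665, 0, 0, 0, 0, 0],
    [1, -0.665, 0, 0.3, 0, 0, 0],
    [1, -0.665, 0, 0.6, 0, 0, 0],
    [1, -0.665, 0, 0.8, 0, 0, 0],
    [1, -0.665, 0, 0.8, 0, 0, 0],
  ],
)

```text
time_s: 7.18
eef_pos: [0.4288, -0.0734, 0.1264]
ee_rot: [[-0.078, 0.997, -0.006], [0.997, 0.078, 0.001], [0.002, -0.006, -1.0]]
force: [-0.1, -0.3, -3.9]
width: 0.0192
grasp_force: 50.8
```

```bash
python3 st.py .43 -.075 .11; python3 - <<'E'
from h import *
grab('top','t1.png');f=grab('scene','s1.png')
for n in'ts':pass
a=cv2.imread('pics/t1.png')[180:360,270:470];b=cv2.imread('pics/s1.png')[110:290,220:420]
cv2.imwrite('pics/c1.png',np.hstack([cv2.resize(x,None,fx=2,fy=2) for x in(a,b)]))
E
```

```text
7.175 [ 0.4288 -0.0734  0.1264] yaw x 94.49284831303183 z [-0.0057  0.0013 -1.    ] F [-0.0851 -0.3209 -3.9001] 0.019206277201479362 50.80186307430267
d [-0.012  0.008  0.109]
```

View pics/c1.png

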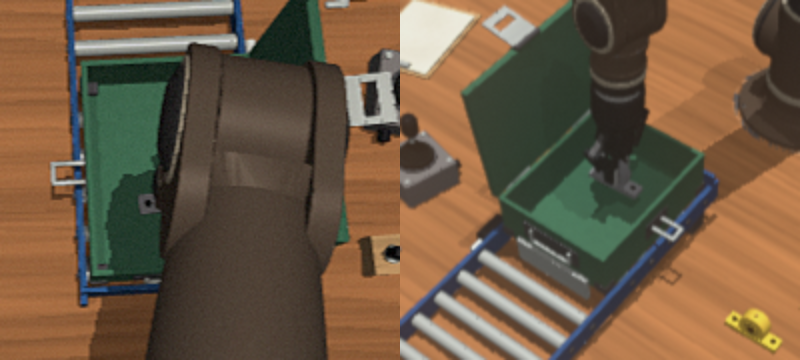

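The bearing is in the gripper inside the chest, well placed. I'll lower it, release it and check the coupling.

Call:
play_rows(
  targets=[
    [1, 0, 0, 0.1, 0, 0, 0],
    [1, 0, 0, 0.1, 0, 0, 0],
    [0.2, 0, 0, 0.1, 0, 0, 0],
    [0, 0, 0, 0.1, 0, 0, 0],
    [0, 0, 0, 0.1, 0, 0, 0],
    [0, 0, 0, -0.4, 0, 0, 0],
    [0, 0, 0, -0.8, 0, 0, 0],
    [0, 0, 0, -0.8, 0, 0, 0],
  ],
)

```text
time_s: 8.28
eef_pos: [0.4322, -0.0755, 0.2536]
ee_rot: [[-0.076, 0.997, 0.008], [0.997, 0.076, -0.001], [-0.002, 0.007, -1.0]]
force: [0.9, -0.4, -0.5]
width: 0.0428
grasp_force: 0.0
```

Call:
play_rows(
  targets=[
    [-1, 0.4, 0.1, 0, 0, 0, 0],
    [-1, 0.8, 0.3, 0, 0, 0, 0],
    [-1, 1, 0.4, 0, 0, 0, 0],
    [-1, 1, 0.4, 0, 0, 0, 0],
    [-1, 1, 0.4, 0, 0, 0, 0],
  ],
)

```text
time_s: 8.9
eef_pos: [0.4785, 0.0788, 0.2483]
ee_rot: [[-0.076, 0.997, -0.001], [0.997, 0.076, -0.0], [-0.0, -0.001, -1.0]]
force: [-1.0, 0.2, 0.2]
width: 0.0853
grasp_force: 0.0
```

```bash
python3 st.py .553 .3243 .032; python3 - <<'E'
from h import *
grab('top','t2.png');grab('scene','s2.png')
a=cv2.imread('pics/t2.png')[195:345,150:410];b=cv2.imread('pics/s2.png')[170:350,260:460]
cv2.imwrite('pics/c2.png',np.hstack([cv2.resize(x,(400,300)) for x in(a,b)]))
E
```

```text
8.9 [0.4785 0.0788 0.2483] yaw x 94.36172904319919 z [-0.0012 -0.0005 -1.    ] F [-0.9753  0.1526  0.2073] 0.0853453396294757 0.0
d [1.595 0.622 1.44 ]
```

View pics/c2.png

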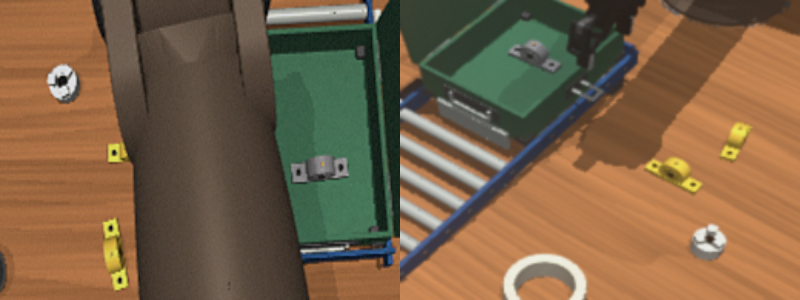

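The bearing lies in the chest and the coupling hasn't moved (top 191,236). Now I pick the coupling.

Call:
play_rows(
  targets=[
    [-1, 0.4, 0.2, 0, 0, 0, 0],
    [-1, 0.8, 0.4, 0, 0, 0, 0],
    [-1, 1, 0.622, 0.2, 0, 0, 0],
    [-1, 1, 0.622, 0.4, 0, 0, 0],
    [-1, 1, 0.622, 0.5, 0, 0, 0],
  ],
)

```text
time_s: 9.62
eef_pos: [0.56, 0.2347, 0.1717]
ee_rot: [[-0.075, 0.997, -0.003], [0.997, 0.075, -0.001], [-0.001, -0.003, -1.0]]
force: [-0.6, 0.5, 0.6]
width: 0.0853
grasp_force: 0.0
```

Call:
play_rows(
  targets=[
    [-1, 0.4, 0, 0, 0, 0, 0],
    [-1, 0.595, 0, 0.3, 0, 0, 0],
    [-1, 0.595, 0, 0.6, 0, 0, 0],
    [-1, 0.595, 0, 0.94, 0, 0, 0],
    [-1, 0.595, 0, 0.94, 0, 0, 0],
    [1, 0.595, 0, 0.94, 0, 0, 0],
    [1, 0.595, 0, 0.94, 0, 0, 0],
    [1, 0.595, 0, 0.94, 0, 0, 0],
  ],
)

```text
time_s: 10.62
eef_pos: [0.5549, 0.3252, 0.036]
ee_rot: [[-0.076, 0.997, 0.003], [0.997, 0.076, 0.002], [0.002, 0.003, -1.0]]
force: [-2.7, -1.7, 8.3]
width: 0.0423
grasp_force: 50.2
```

```bash
python3 st.py .512 -.075 .25
```

```text
10.625 [0.5549 0.3252 0.036 ] yaw x 94.33492025575349 z [ 0.0032  0.0022 -1.    ] F [-2.6718 -1.6825  8.306 ] 0.042313854868198574 50.23143180005718
d [-2.636 -0.482 -1.433]
```

Call:
play_rows(
  targets=[
    [1, 0, 0, -0.4, 0, 0, 0],
    [1, 0, 0, -0.8, 0, 0, 0],
    [1, -0.3, 0, -1, 0, 0, 0],
    [1, -0.7, 0, -1, 0, 0, 0],
    [1, -1, 0, -1, 0, 0, 0],
    [1, -1, 0, -1, 0, 0, 0],
  ],
)

```text
time_s: 11.38
eef_pos: [0.5654, 0.1722, 0.1841]
ee_rot: [[-0.072, 0.997, 0.001], [0.997, 0.072, -0.0], [-0.0, 0.001, -1.0]]
force: [-0.5, -0.0, -3.7]
width: 0.0421
grasp_force: 52.9
```

Call:
play_rows(
  targets=[
    [1, -0.3, -0.1, -0.43, 0, 0, 0],
    [1, -0.7, -0.3, -0.43, 0, 0, 0],
    [1, -1, -0.48, -0.43, 0, 0, 0],
    [1, -1, -0.48, -0.43, 0, 0, 0],
    [1, -1, -0.48, -0.43, 0, 0, 0],
  ],
)

```text
time_s: 12.0
eef_pos: [0.5049, 0.0203, 0.248]
ee_rot: [[-0.075, 0.997, 0.001], [0.997, 0.075, 0.001], [0.001, 0.001, -1.0]]
force: [0.9, -0.3, -3.4]
width: 0.0421
grasp_force: 53.0
```

Call:
play_rows(
  targets=[
    [1, -0.3, 0, 0, 0, 0, 0],
    [1, -0.636, 0, 0, 0, 0, 0],
    [1, -0.636, 0, 0.3, 0, 0, 0],
    [1, -0.636, 0, 0.6, 0, 0, 0],
    [1, -0.636, 0, 0.85, 0, 0, 0],
    [1, -0.636, 0, 0.96, 0, 0, 0],
    [1, -0.636, 0, 0.96, 0, 0, 0],
  ],
)

```text
time_s: 12.88
eef_pos: [0.5124, -0.0741, 0.103]
ee_rot: [[-0.077, 0.997, -0.001], [0.997, 0.077, 0.0], [0.0, -0.001, -1.0]]
force: [-0.2, 0.3, -3.0]
width: 0.0415
grasp_force: 54.1
```

```bash
python3 st.py .512 -.075 .102
```

```text
12.875 [ 0.5124 -0.0741  0.103 ] yaw x 94.43352948961918 z [-0.0008  0.0003 -1.    ] F [-0.242   0.2777 -3.0161] 0.04149834925162473 54.10666644573212
d [-0.006 -0.003  0.007]
```

Call:
play_rows(
  targets=[
    [0, 0, 0, 0, 0, 0, 0],
    [-0.4, 0, 0, 0, 0, 0, 0],
    [-0.4, 0, 0, 0, 0, 0, 0],
    [-0.4, 0, 0, -0.3, 0, 0, 0],
    [-0.4, 0, 0, -0.6, 0, 0, 0],
    [-0.4, 0, 0, -1, 0, 0, 0],
    [-0.4, 0, 0, -1, 0, 0, 0],
  ],
)

```text
time_s: 13.75
eef_pos: [0.5141, -0.0755, 0.2592]
ee_rot: [[-0.076, 0.997, 0.01], [0.997, 0.076, -0.001], [-0.002, 0.01, -1.0]]
force: [0.6, -0.1, -0.3]
width: 0.0599
grasp_force: 0.0
```

Call:
play_rows(
  targets=[
    [1, 0, -0.1, -0.4, 0, 0, 0.087],
    [1, 0, -0.4, -0.8, 0, 0, 0.087],
    [1, 0, -0.533, -1, 0, 0, 0.087],
    [1, 0, -0.533, -1, 0, 0, 0.087],
    [1, 0, -0.533, -1, 0, 0, 0.087],
  ],
)

```text
time_s: 14.38
eef_pos: [0.4324, -0.0812, 0.4027]
ee_rot: [[-0.03, 1.0, 0.0], [1.0, 0.03, 0.0], [0.0, 0.0, -1.0]]
force: [-0.1, 0.7, -1.0]
width: -0.0004
grasp_force: 0.0
```

Call:
play_rows(
  targets=[
    [1, -0.3, -0.35, -0.2, 0, 0, 0],
    [1, -0.7, -0.35, -0.2, 0, 0, 0],
    [1, -0.98, -0.35, -0.2, 0, 0, 0],
    [1, -0.98, -0.35, -0.2, 0, 0, 0],
    [1, -0.98, -0.35, -0.2, 0, 0, 0],
  ],
)

```text
time_s: 15.0
eef_pos: [0.3845, -0.2296, 0.4318]
ee_rot: [[-0.03, 1.0, -0.003], [1.0, 0.03, 0.002], [0.002, -0.002, -1.0]]
force: [0.4, 1.0, 0.2]
width: -0.0001
grasp_force: 0.0
```

```bash
python3 st.py .392 -.25 .335; python3 - <<'E'
from h import *
grab('top','t3.png');grab('scene','s3.png')
a=cv2.imread('pics/t3.png')[180:360,270:510];b=cv2.imread('pics/s3.png')[60:260,180:420]
cv2.imwrite('pics/c3.png',np.hstack([cv2.resize(x,(400,300)) for x in(a,b)]))
E
```

```text
15.0 [ 0.3845 -0.2296  0.4318] yaw x 91.70957172298581 z [-0.0025  0.0019 -1.    ] F [0.3979 0.9979 0.1614] -0.0001373079836949147 0.0
d [-0.139  0.048  0.645]
```

View pics/c3.png

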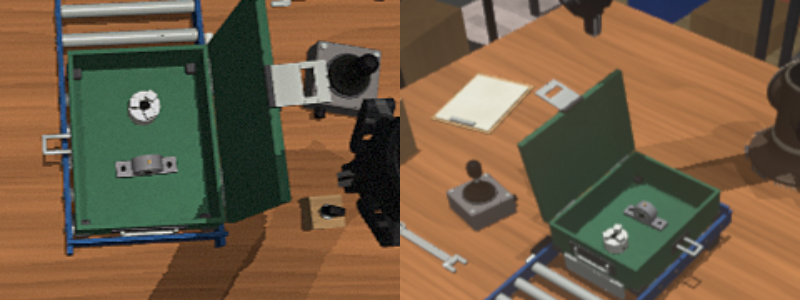

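Both spares lie in the chest. Now I lower behind the lid and sweep it along its arc.

Call:
play_rows(
  targets=[
    [1, -0.14, 0.05, 0, 0, 0, 0],
    [1, -0.14, 0.05, 0.3, 0, 0, 0],
    [1, -0.14, 0.05, 0.645, 0, 0, 0],
    [1, -0.14, 0.05, 0.645, 0, 0, 0],
  ],
)

```text
time_s: 15.6
eef_pos: [0.3906, -0.2491, 0.3321]
ee_rot: [[-0.031, 0.999, -0.008], [1.0, 0.031, 0.005], [0.005, -0.008, -1.0]]
force: [-0.5, 0.3, 1.3]
width: -0.0002
grasp_force: 0.0
```

Call:
play_rows(
  targets=[
    [1, 0.15, 0, 0, 0, 0, 0],
    [1, 0.3, 0.01, 0.02, 0, 0, 0],
    [1, 0.46, 0.01, 0, 0, 0, 0],
    [1, 0.63, 0.02, -0.013, 0, 0, 0],
    [1, 0.8, 0.02, 0.015, 0, 0, 0],
    [1, 0.96, 0.03, 0.057, 0, 0, 0],
    [1, 0.96, 0.03, 0.057, 0, 0, 0],
  ],
)

```text
time_s: 16.48
eef_pos: [0.3938, -0.1057, 0.331]
ee_rot: [[-0.033, 0.999, 0.004], [0.999, 0.033, -0.001], [-0.001, 0.004, -1.0]]
force: [0.3, 0.9, -0.5]
width: -0.0001
grasp_force: 0.0
```

```bash
python3 st.py .392 -.106 .3265; python3 - <<'E'
from h import *
grab('top','t4.png');grab('scene','s4.png')
a=cv2.imread('pics/t4.png')[180:360,270:510];b=cv2.imread('pics/s4.png')[60:260,180:420]
cv2.imwrite('pics/c4.png',np.hstack([cv2.resize(x,(400,300)) for x in(a,b)]))
E
```

```text
16.475 [ 0.3938 -0.1057  0.331 ] yaw x 91.90638806293393 z [ 0.0042 -0.001  -1.    ] F [ 0.3144  0.8744 -0.4815] -0.00012177997261679101 0.0
d [-0.001 -0.012  0.03 ]
```

View pics/c4.png

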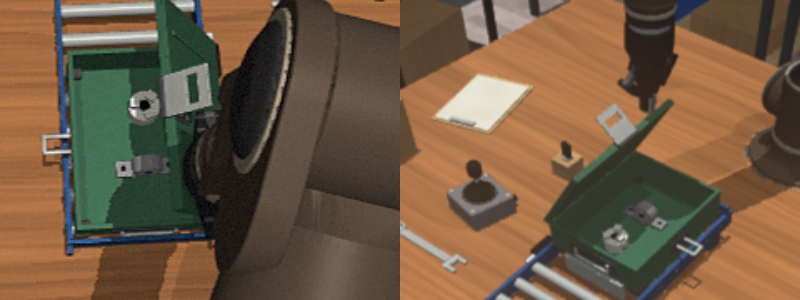

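The lid is following, at about 60°. I'll continue to shut it.

Call:
play_rows(
  targets=[
    [1, 0.15, 0, 0.1, 0, 0, 0],
    [1, 0.3, 0, 0.2, 0, 0, 0],
    [1, 0.43, 0.01, 0.32, 0, 0, 0],
    [1, 0.53, 0.01, 0.45, 0, 0, 0],
    [1, 0.6, 0.01, 0.57, 0, 0, 0],
    [1, 0.66, 0.02, 0.7, 0, 0, 0],
    [1, 0.7, 0.02, 0.85, 0, 0, 0],
    [1, 0.713, 0.02, 0.98, 0, 0, 0],
  ],
)

```text
time_s: 17.58
eef_pos: [0.3939, 0.0001, 0.1836]
ee_rot: [[-0.03, 1.0, 0.004], [1.0, 0.03, -0.0], [-0.0, 0.004, -1.0]]
force: [-33.6, -2.7, 155.8]
width: -0.0
grasp_force: 77.1
```

Call:
play_rows(
  targets=[
    [1, 0, 0, 0.03, 0, 0, 0],
    [1, 0, 0, 0.06, 0, 0, 0],
  ],
)

```text
time_s: 17.82
eef_pos: [0.394, 0.0, 0.1839]
ee_rot: [[-0.029, 1.0, 0.011], [1.0, 0.029, 0.0], [-0.0, 0.011, -1.0]]
force: [-40.4, 0.6, 111.6]
width: -0.0001
grasp_force: 53.7
```

```bash
python3 st.py; python3 - <<'E'
from h import *
grab('top','t5.png');grab('scene','s5.png')
a=cv2.imread('pics/t5.png')[180:360,270:510];b=cv2.imread('pics/s5.png')[60:260,180:420]
cv2.imwrite('pics/c5.png',np.hstack([cv2.resize(x,(400,300)) for x in(a,b)]))
E
```

```text
17.825 [0.394  0.     0.1839] yaw x 91.68644494049528 z [ 0.0112  0.0002 -0.9999] F [-40.3636   0.6364 111.6433] -6.586559474938603e-05 53.706643735058606
```

View pics/c5.png

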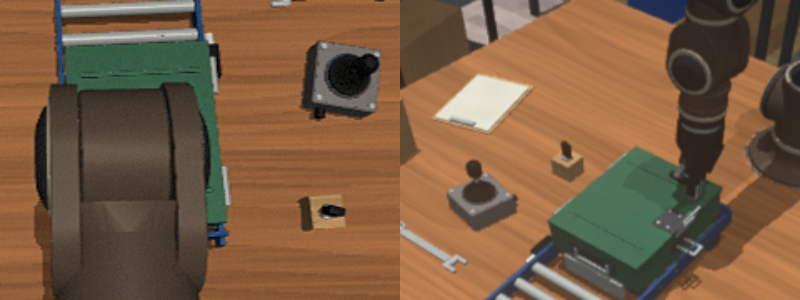

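The lid is shut. My press was too hard, though: the force reading was 156 N, over the wrist limit. I'll back off now and use small steps at contacts from here on. Next is the hasp, so I lift and line up behind the standing strap.

Call:
play_rows(
  targets=[
    [1, 0, 0, -0.1, 0, 0, 0],
    [1, 0, 0, -0.37, 0, 0, 0],
    [1, 0, 0.2, -0.4, 0, 0, 0],
    [1, 0.03, 0.48, -0.4, 0, 0, 0],
    [1, 0.03, 0.48, -0.4, 0, 0, 0],
  ],
)

```text
time_s: 18.55
eef_pos: [0.467, 0.0067, 0.2323]
ee_rot: [[-0.03, 1.0, 0.001], [1.0, 0.03, 0.0], [0.0, 0.001, -1.0]]
force: [-0.7, 0.7, -0.2]
width: 0.0002
grasp_force: 0.0
```

```bash
python3 st.py .466 .005 .206; python3 - <<'E'
from h import *
grab('top','t6.png');grab('scene','s6.png')
a=cv2.imread('pics/t6.png')[180:360,270:510];b=cv2.imread('pics/s6.png')[130:280,260:440]
cv2.imwrite('pics/c6.png',np.hstack([cv2.resize(x,(400,333)) for x in(a,b)]))
E
```

```text
18.55 [0.467  0.0067 0.2323] yaw x 91.6988701635119 z [ 0.0009  0.0001 -1.    ] F [-0.6536  0.7371 -0.1779] 0.00017080437928078035 0.0
d [-0.011 -0.007  0.175]
```

View pics/c6.png

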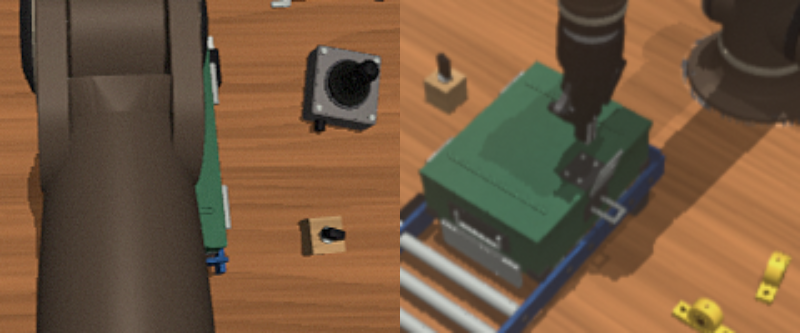

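The strap stands upright just in front of the fingertips. Now I push it over.

Call:
play_rows(
  targets=[
    [1, -0.01, 0, 0.09, 0, 0, 0],
    [1, -0.01, 0, 0.175, 0, 0, 0],
    [1, -0.01, 0, 0.175, 0, 0, 0],
  ],
)

```text
time_s: 19.02
eef_pos: [0.4628, 0.0057, 0.2043]
ee_rot: [[-0.03, 1.0, -0.002], [1.0, 0.03, -0.0], [0.0, -0.002, -1.0]]
force: [0.2, 0.1, -1.4]
width: -0.0002
grasp_force: 0.0
```

Call:
play_rows(
  targets=[
    [1, 0.06, 0, 0, 0, 0, 0],
    [1, 0.12, 0, 0, 0, 0, 0],
    [1, 0.18, 0, 0.01, 0, 0, 0],
    [1, 0.235, 0, 0.02, 0, 0, 0],
    [1, 0.29, 0, 0.03, 0, 0, 0],
    [1, 0.34, 0, 0.05, 0, 0, 0],
    [1, 0.39, 0, 0.095, 0, 0, 0],
    [1, 0.433, 0, 0.14, 0, 0, 0],
  ],
)

```text
time_s: 20.02
eef_pos: [0.461, 0.0684, 0.183]
ee_rot: [[-0.029, 1.0, -0.003], [1.0, 0.029, -0.008], [-0.008, -0.003, -1.0]]
force: [-1.3, -19.1, -6.8]
width: 0.0003
grasp_force: 9.5
```

Call:
play_rows(
  targets=[
    [1, 0.04, 0, 0.06, 0, 0, 0],
    [1, 0.075, 0, 0.12, 0, 0, 0],
    [1, 0.075, 0, 0.18, 0, 0, 0],
    [1, 0.075, 0, 0.235, 0, 0, 0],
    [1, 0.06, 0, 0.29, 0, 0, 0],
    [1, 0.06, 0, 0.29, 0, 0, 0],
  ],
)

```text
time_s: 20.78
eef_pos: [0.4616, 0.0796, 0.1406]
ee_rot: [[-0.03, 1.0, -0.001], [1.0, 0.03, 0.0], [0.0, -0.001, -1.0]]
force: [0.0, -0.8, 0.1]
width: -0.0005
grasp_force: 0.0
```

```bash
python3 st.py .465 .046 .141; python3 - <<'E'
from h import *
grab('scene','s7.png')
b=cv2.imread('pics/s7.png')[150:270,280:440]
cv2.imwrite('pics/c7.png',cv2.resize(b,None,fx=4,fy=4,interpolation=2))
E
```

```text
20.775 [0.4616 0.0796 0.1406] yaw x 91.72329032360759 z [-0.001   0.0001 -1.    ] F [ 0.0401 -0.8438  0.1293] -0.0004668605268565725 0.0
d [-0.225  0.016 -0.003]
```

View pics/c7.png

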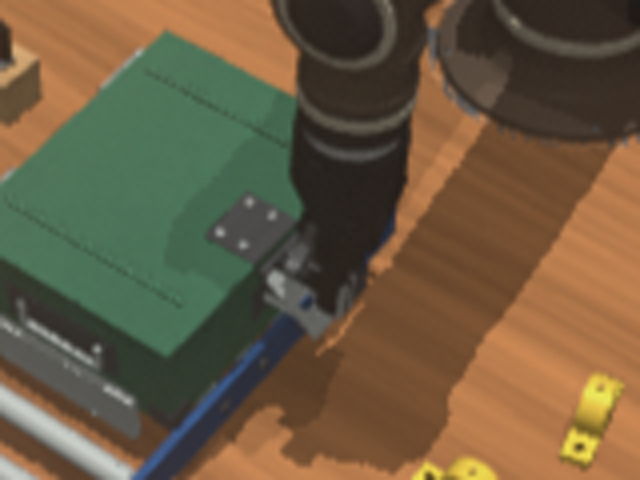

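The strap is bent forward and down, outside the staple. I'll press it in towards the chest face gently.

Call:
play_rows(
  targets=[
    [1, -0.05, 0.01, 0, 0, 0, 0],
    [1, -0.1, 0.015, 0, 0, 0, 0],
    [1, -0.14, 0.015, 0, 0, 0, 0],
    [1, -0.17, 0.015, 0, 0, 0, 0],
    [1, -0.19, 0.015, 0, 0, 0, 0],
    [1, -0.19, 0.015, 0, 0, 0, 0],
  ],
)

```text
time_s: 21.58
eef_pos: [0.4651, 0.0509, 0.1414]
ee_rot: [[-0.03, 1.0, 0.0], [1.0, 0.03, -0.001], [-0.001, 0.0, -1.0]]
force: [-0.3, 0.5, 1.2]
width: -0.0002
grasp_force: 0.0
```

Call:
play_rows(
  targets=[
    [1, -0.01, 0, 0, 0, 0, 0],
    [1, -0.02, 0, 0, 0, 0, 0],
    [1, -0.03, 0, 0, 0, 0, 0],
    [1, -0.03, 0, 0, 0, 0, 0],
  ],
)

```text
time_s: 22.08
eef_pos: [0.4651, 0.0475, 0.1412]
ee_rot: [[-0.031, 1.0, -0.0], [1.0, 0.031, 0.002], [0.002, -0.0, -1.0]]
force: [0.4, 5.1, -1.1]
width: -0.0003
grasp_force: 2.5
```

```bash
python3 st.py .465 .046 .141
```

```text
22.075 [0.4651 0.0475 0.1412] yaw x 91.76090457391582 z [-0.0002  0.0019 -1.    ] F [ 0.3674  5.0608 -1.1498] -0.0002807673214233919 2.484312810120173
d [-0.01  -0.001  0.001]
```

Call:
play_rows(
  targets=[
    [1, -0.008, 0, 0, 0, 0, 0],
    [1, -0.016, 0, 0, 0, 0, 0],
    [1, -0.016, 0, 0, 0, 0, 0],
  ],
)

```text
time_s: 22.45
eef_pos: [0.4651, 0.0472, 0.1413]
ee_rot: [[-0.032, 0.999, -0.0], [0.999, 0.032, 0.007], [0.007, -0.0, -1.0]]
force: [-0.4, 14.8, -0.5]
width: 0.0
grasp_force: 7.2
```

Call:
play_rows(
  targets=[
    [1, -0.007, 0, 0, 0, 0, 0],
    [1, -0.013, 0, 0, 0, 0, 0],
    [1, -0.013, 0, 0, 0, 0, 0],
  ],
)

```text
time_s: 22.82
eef_pos: [0.4651, 0.0471, 0.1413]
ee_rot: [[-0.033, 0.999, -0.001], [0.999, 0.033, 0.012], [0.012, -0.0, -1.0]]
force: [-1.2, 22.1, -1.6]
width: -0.0002
grasp_force: 11.1
```

The hasp is against its stop (22 N, no movement). I'll back off and measure the pin from the saved pictures.

Call:
play_rows(
  targets=[
    [1, 0.1, 0, 0, 0, 0, 0],
    [1, 0.25, 0, 0, 0, 0, 0],
    [1, 0.25, 0, -0.4, 0, 0, 0],
    [1, 0.25, 0, -0.8, 0, 0, 0],
    [1, 0.25, 0, -1, 0, 0, 0],
    [1, 0.25, 0, -1, 0, 0, 0],
  ],
)

```text
time_s: 23.58
eef_pos: [0.4652, 0.0799, 0.2939]
ee_rot: [[-0.03, 1.0, 0.005], [1.0, 0.03, -0.001], [-0.001, 0.005, -1.0]]
force: [-0.4, 0.0, -0.6]
width: -0.0
grasp_force: 0.0
```

Call:
play_rows(
  targets=[
    [-1, -0.4, -0.1, -0.2, 0, 0, 0],
    [-1, -0.8, -0.3, -0.2, 0, 0, 0],
    [-1, -1, -0.5, -0.2, 0, 0, 0],
    [-1, -1, -0.66, -0.2, 0, 0, 0],
    [-1, -1, -0.66, -0.2, 0, 0, 0],
  ],
)

```text
time_s: 24.2
eef_pos: [0.3683, -0.0735, 0.3205]
ee_rot: [[-0.028, 1.0, -0.001], [1.0, 0.028, -0.001], [-0.001, -0.001, -1.0]]
force: [-0.2, 0.2, -0.7]
width: 0.0854
grasp_force: 0.0
```

```bash
cat > pin.py <<'E'
from h import *
np.set_printoptions(precision=4,suppress=True)
ft=imaging.grab_frame('top');fs=imaging.grab_frame('scene')
pt=[]
for n,f,img,u,v in(('top',ft,'t6',469,307),('scene',fs,'s6',280,159)):
    im=cv2.imread(f'pics/{img}.png').astype(int); w=14
    g=im[v-w:v+w,u-w:u+w].max(2)<50; nn,l,s,c=cv2.connectedComponentsWithStats(g.astype(np.uint8))
    for i in range(1,nn):
        if s[i,4]>8: print(n,s[i],c[i]+[u-w,v-w])
    i=1+np.argmax(s[1:,4]);pt.append(c[i]+[u-w,v-w]);yy,xx=np.where(l==i);print(cv2.minAreaRect(np.c_[xx,yy].astype(np.float32)))
    im2=cv2.resize(im[v-25:v+25,u-25:u+25].astype(np.uint8),(400,400),interpolation=2)
    cv2.imwrite(f'pics/p_{n}.png',im2)
print('pin',tri(ft,pt[0],fs,pt[1]),onz(ft,*pt[0],.068))
cv2.imwrite('pics/pp.png',np.hstack([cv2.imread('pics/p_top.png'),cv2.imread('pics/p_scene.png')]))
cv2.imwrite('pics/t8.png',ft['frame'][:,:,::-1]);cv2.imwrite('pics/s8.png',fs['frame'][:,:,::-1])
E
python3 pin.py; python3 st.py .366 -.333 .25
```

```text
top [ 8 10 14  7 76] [469.2763 306.2105]
((14.5, 13.0), (6.0, 13.0), 90.0)
((15.0, 18.0), (0.0, 0.0), 0.0)
pin (array([ 0.366 , -0.3355,  0.0559]), np.float64(0.00878396086017579)) [ 0.3677 -0.3353  0.068 ]
24.3 [ 0.3699 -0.073   0.3205] yaw x 91.73263608183223 z [-0.0006 -0.0003 -1.    ] F [0.088 0.443 0.113] 0.08546273496079446 0.0
d [-1.732 -0.078  0.471]
```

View pics/pp.png

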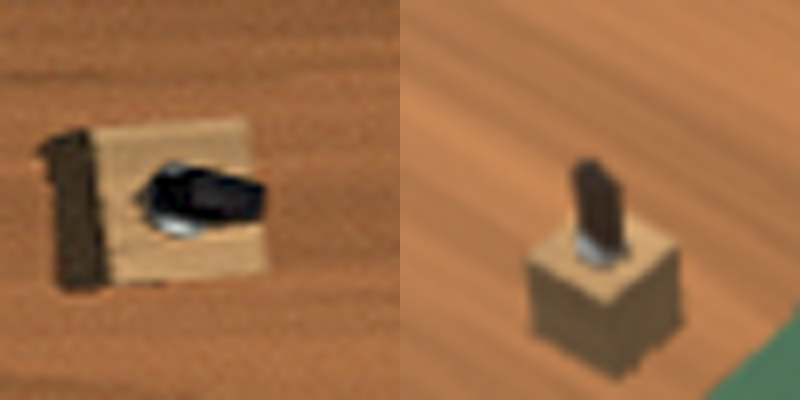

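The crop shows the tab upright, centred at about top (470,306.4) and scene (279.8,159.6). Its wide side is roughly along y.

```bash
python3 - <<'E'
from h import *
np.set_printoptions(precision=4,suppress=True)
ft=imaging.grab_frame('top');fs=imaging.grab_frame('scene')
print(tri(ft,(470,306.4),fs,(279.75,159.6)))
print('top end',tri(ft,(475.5,306.5),fs,(279,155.5)))
print(proj(ft,[.366,-.333,.0]),proj(ft,[.366,-.36,.0]))
# pin axis check: projected collar / top for candidate
for p in([.366,-.333],[.368,-.335]): print([ (proj(ft,p+[z]),proj(fs,p+[z])) for z in(.045,.086)])
E
```

```text
(array([ 0.3666, -0.3353,  0.0698]), np.float64(0.0022547210288866863))
top end (array([ 0.3649, -0.3413,  0.0838]), np.float64(0.005595317034115952))
[458.6604 308.0024] [469.5023 307.7827]
[(array([464.9394, 307.3361]), array([280.5062, 165.3395])), (array([471.1339, 306.6788]), array([279.7562, 155.8873]))]
[(array([465.7053, 306.4655]), array([279.6649, 165.3828])), (array([471.9274, 305.7741]), array([278.8981, 155.9303]))]
```

Call:
play_rows(
  targets=[
    [-1, -0.4, 0, 0, 0, 0, 0],
    [-1, -0.8, 0, 0, 0, 0, 0],
    [-1, -1, 0, 0, 0, 0, 0],
    [-1, -1, 0, 0, 0, 0, 0],
    [-1, -1, 0, 0, 0, 0, 0],
  ],
)

```text
time_s: 25.02
eef_pos: [0.3747, -0.2223, 0.3208]
ee_rot: [[-0.031, 1.0, -0.001], [1.0, 0.031, 0.001], [0.001, -0.001, -1.0]]
force: [0.7, 0.0, -0.1]
width: 0.0856
grasp_force: 0.0
```

Call:
play_rows(
  targets=[
    [-1, -0.35, -0.07, 0, 0, 0, 0],
    [-1, -0.72, -0.07, 0.2, 0, 0, 0],
    [-1, -0.72, -0.07, 0.5, 0, 0, 0],
    [-1, -0.72, -0.07, 0.5, 0, 0, 0],
    [-1, -0.72, -0.07, 0.5, 0, 0, 0],
  ],
)

```text
time_s: 25.65
eef_pos: [0.3678, -0.3304, 0.2481]
ee_rot: [[-0.032, 0.999, 0.001], [0.999, 0.032, -0.001], [-0.001, 0.001, -1.0]]
force: [0.2, 0.3, 0.8]
width: 0.0855
grasp_force: 0.0
```

```bash
python3 st.py .3665 -.331 .08; cat > stp.py <<'E'
from h import *
np.set_printoptions(precision=4,suppress=True)
ft=imaging.grab_frame('top');fs=imaging.grab_frame('scene')
cv2.imwrite('pics/t9.png',ft['frame'][:,:,::-1]);cv2.imwrite('pics/s9.png',fs['frame'][:,:,::-1])
for nm in('t0','t9'):
    im=(cv2.imread('pics/top0.png') if nm=='t0' else ft['frame']).astype(int)
    u,v,w=302,267,12;c=im[v-w:v+w,u-w:u+w]; g=(c.max(2)-c.min(2)<40)&(c.min(2)>110)
    yy,xx=np.where(g);print(nm,len(xx),xx.min()+u-w,xx.max()+u-w,yy.min()+v-w,yy.max()+v-w)
    for r in range(yy.min(),yy.max()+1): print(''.join('#' if a else '.' for a in g[r]))
p=[.4625,.0487,.101]
print('eye proj',proj(ft,p),proj(fs,p))
a=ft['frame'][240:295,285:345,::-1];b=fs['frame'][205:250,330:380,::-1]
cv2.imwrite('pics/stp.png',np.hstack([cv2.resize(a,(400,366),interpolation=2),cv2.resize(b,(400,366),interpolation=2)]))
E
python3 stp.py
```

```text
25.65 [ 0.3678 -0.3304  0.2481] yaw x 91.84242677184827 z [ 0.0014 -0.0011 -1.    ] F [0.2228 0.2679 0.7791] 0.08549865011932652 0.0
d [-0.003 -0.01   1.121]
t0 105 295 312 257 272
....................##..
....................##..
....................##..
...................###..
.....##################.
.....#################..
.....###................
.....###................
.....###................
.....###................
.....###................
.....###................
.....###................
.....###..#############.
......#################.
......#######...........
t9 74 295 307 261 272
.....############.......
.....############.......
.....###................
.....###................
.....###................
.....###................
......##................
.....###................
.....###................
.....###..########......
......############......
......#######...........
eye proj [302.9124 266.7261] [353.7489 225.3306]
```

View pics/stp.png

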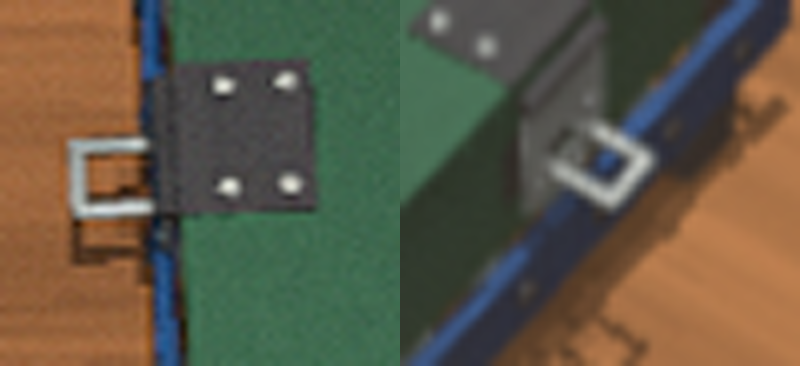

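The hasp hangs over the staple. The opening's centre in the top view, (303,266.7), matches the predicted eye at (.4625,.0487,.101). Now I grip the pin.

Call:
play_rows(
  targets=[
    [-1, 0, -0.01, 0.35, 0, 0, 0],
    [-1, 0, -0.01, 0.7, 0, 0, 0],
    [-1, 0, -0.01, 0.8, 0, 0, 0],
    [-1, 0, -0.01, 0.8, 0, 0, 0],
  ],
)

```text
time_s: 26.25
eef_pos: [0.366, -0.3312, 0.1274]
ee_rot: [[-0.031, 1.0, 0.0], [1.0, 0.031, -0.0], [-0.0, 0.0, -1.0]]
force: [1.1, 0.0, -0.2]
width: 0.0854
grasp_force: 0.0
```

Call:
play_rows(
  targets=[
    [-1, 0, 0, 0.2, 0, 0, 0],
    [-1, 0, 0, 0.32, 0, 0, 0],
    [-1, 0, 0, 0.32, 0, 0, 0],
    [0.4, 0, 0, 0.32, 0, 0, 0],
    [1, 0, 0, 0.32, 0, 0, 0],
    [1, 0, 0, 0.32, 0, 0, 0],
    [1, 0, 0, 0.32, 0, 0, 0],
    [1, 0, 0, 0.32, 0, 0, 0],
  ],
  newtons=40,
)

```text
time_s: 27.25
eef_pos: [0.3657, -0.3313, 0.0786]
ee_rot: [[-0.03, 1.0, 0.0], [1.0, 0.03, -0.0], [-0.0, 0.0, -1.0]]
force: [-0.1, 0.8, 4.8]
width: 0.0114
grasp_force: 40.0
```

```bash
python3 st.py .4625 .055 .25
```

```text
27.25 [ 0.3657 -0.3313  0.0786] yaw x 91.73793669580004 z [ 0.0004 -0.0004 -1.    ] F [-0.1464  0.8037  4.7559] 0.011359246659917065 39.99604403972626
d [ 2.554  0.724 -1.143]
```

Call:
play_rows(
  targets=[
    [1, 0, 0, -0.2, 0, 0, 0],
    [1, 0, 0, -0.4, 0, 0, 0],
    [1, 0, 0, -0.7, 0, 0, 0],
    [1, 0, 0, -1, 0, 0, 0],
    [1, 0, 0, -1, 0, 0, 0],
  ],
)

```text
time_s: 27.88
eef_pos: [0.3668, -0.3323, 0.2317]
ee_rot: [[-0.03, 1.0, 0.005], [1.0, 0.03, -0.004], [-0.004, 0.004, -1.0]]
force: [0.1, -0.6, -1.9]
width: 0.0115
grasp_force: 39.6
```

Call:
play_rows(
  targets=[
    [1, 0.3, 0, -0.3, 0, 0, 0],
    [1, 0.6, 0.1, -0.3, 0, 0, 0],
    [1, 0.9, 0.24, -0.3, 0, 0, 0],
    [1, 1, 0.24, -0.3, 0, 0, 0],
    [1, 1, 0.24, -0.3, 0, 0, 0],
  ],
)

```text
time_s: 28.5
eef_pos: [0.3966, -0.1795, 0.2725]
ee_rot: [[-0.032, 0.999, -0.001], [0.999, 0.032, 0.0], [0.0, -0.001, -1.0]]
force: [-0.7, -0.0, -0.4]
width: 0.0115
grasp_force: 39.6
```

Call:
play_rows(
  targets=[
    [1, 0.3, 0.1, 0, 0, 0, 0],
    [1, 0.6, 0.24, 0, 0, 0, 0],
    [1, 0.9, 0.24, 0, 0, 0, 0],
    [1, 1, 0.24, 0, 0, 0, 0],
    [1, 1, 0.24, 0, 0, 0, 0],
  ],
)

```text
time_s: 29.12
eef_pos: [0.4284, -0.0296, 0.2729]
ee_rot: [[-0.031, 1.0, -0.0], [1.0, 0.031, -0.001], [-0.001, -0.0, -1.0]]
force: [0.0, 0.9, -0.8]
width: 0.0111
grasp_force: 39.6
```

Call:
play_rows(
  targets=[
    [1, 0.3, 0.1, 0, 0, 0, 0],
    [1, 0.55, 0.24, 0, 0, 0, 0],
    [1, 0.554, 0.244, 0, 0, 0, 0],
    [1, 0.554, 0.244, 0, 0, 0, 0],
  ],
)

```text
time_s: 29.62
eef_pos: [0.4626, 0.0537, 0.273]
ee_rot: [[-0.029, 1.0, -0.001], [1.0, 0.029, -0.001], [-0.001, -0.001, -1.0]]
force: [0.2, -0.1, -0.9]
width: 0.0114
grasp_force: 39.5
```

```bash
python3 st.py .4625 .055 .18; python3 - <<'E'
from h import *
np.set_printoptions(precision=4,suppress=True)
ft=grab('top','t10.png');fs=grab('scene','s10.png')
s=bot.get_state();p=s['eef_pos']
# predicted collar and tip if pin offset -3.7mm in y
for z in(-.0336,-.0676):
    q=p+[0,-.004,z];print(proj(ft,q),proj(fs,q))
u,v=proj(fs,p+[0,-.004,-.05]).astype(int)
c=fs['frame'][v-10:v+18,u-14:u+14].astype(int)
for r in range(28): print(v-10+r,' '.join('%3d'%x for x in c[r].max(1)))
print(u-14)
E
```

```text
29.625 [0.4626 0.0537 0.273 ] yaw x 91.66018128649203 z [-0.0007 -0.0008 -1.    ] F [ 0.2278 -0.1195 -0.8615] 0.011360677765578702 39.53344523906708
d [0.009 0.    0.62 ]
[301.6605 257.9418] [357.0545 190.3276]
[301.8937 260.362 ] [356.2689 199.4755]
184 103 103 104 103 100  84  83  94  97 101  81  45  41  41  41  41  51  82  84  54  40  42  72 102 116 116 105  82
185 102 104 104 103 105 102 101  84  88  96  73  42  42  42  41  41  51  84  83  49  38  44  78 113 118 106  82  73
186 102 103 103 104 104 103 102 103 102  85  70  43  41  41  42  41  56  82  82  49  39  45  83 113 106  83  74  74
187 103 103 103 102 102 103 103 103 104 101  68  43  40  41  41  43  59  83  79  47  38  50  95 104  82  73  74  73
188 102 103 102 101 102 101 103 103 103 103  67  41  42  42  40  42  64  83  73  57  60  82 110  85  73  73  73  69
189 103 103 104 102 102 103 102 104 104 103  84  56  46  42  39  41  71  83  71  83  95 112 106  80  73  74  68  59
190 104 104 105 103 103 104 103 103 103 104 102  80  65  52  42  46  74  84  73  93 106 105  83  74  72  69  59  54
191 103 104 105 104 103 103 103 103 1
[... 1702 characters left out ...]

206  76  77  76  76  68  55  52  52  51  51  49  53  61  56  55  55  55  55  56  56  56  56  57  57  56  52  50  54
207  75  76  76  74  56  51  52  52  52  49  52  51  50  51  55  54  55  55  56  56  56  57  55  56  57  52  53  69
208  75  74  76  76  57  52  51  51  50  52  51  51  52  52  53  55  54  55  56  58  56  56  57  55  56  58  69  85
209  78  74  77  77  57  52  52  50  50  49  50  52  54  53  55  54  56  56  57  56  57  56  55  57  62  72  85  86
210  85  75  77  78  57  51  50  51  49  50  51  55  65  63  56  55  55  57  56  55  57  57  58  72  69  86  86  79
211  83  76  78  77  56  48  51  53  48  52  53  62  79  67  55  55  56  56  57  57  57  57  74  93  81  85  81  67
342
```

The shank shows at column 356.2 with its tip at row 199.5, exactly as predicted, so the pin is straight in the grip. I'll lower it slowly.

Call:
play_rows(
  targets=[
    [1, 0.005, 0, 0.15, 0, 0, 0],
    [1, 0.005, 0, 0.3, 0, 0, 0],
    [1, 0.005, 0, 0.45, 0, 0, 0],
    [1, 0.005, 0, 0.58, 0, 0, 0],
    [1, 0.005, 0, 0.62, 0, 0, 0],
    [1, 0.005, 0, 0.62, 0, 0, 0],
  ],
)

```text
time_s: 30.48
eef_pos: [0.4623, 0.0551, 0.1805]
ee_rot: [[-0.029, 1.0, -0.0], [1.0, 0.029, -0.0], [-0.0, -0.0, -1.0]]
force: [-0.2, -0.7, -0.2]
width: 0.0115
grasp_force: 39.5
```

Call:
play_rows(
  targets=[
    [1, 0, 0, 0.03, 0, 0, 0],
    [1, 0, 0, 0.06, 0, 0, 0],
    [1, 0, 0, 0.09, 0, 0, 0],
    [1, 0, 0, 0.12, 0, 0, 0],
    [1, 0, 0, 0.12, 0, 0, 0],
  ],
)

```text
time_s: 31.1
eef_pos: [0.4622, 0.0558, 0.1618]
ee_rot: [[-0.03, 1.0, -0.001], [1.0, 0.03, -0.0], [-0.0, -0.001, -1.0]]
force: [0.1, -0.8, -0.8]
width: 0.0112
grasp_force: 39.5
```

```bash
python3 st.py .4625 .055 .14
```

```text
31.1 [0.4622 0.0558 0.1618] yaw x 91.74596778062984 z [-0.0008 -0.0001 -1.    ] F [ 0.111  -0.7971 -0.8329] 0.011191341353006154 39.533459544181824
d [-0.005  0.002  0.145]
```

Call:
play_rows(
  targets=[
    [1, -0.005, 0, 0.03, 0, 0, 0],
    [1, -0.005, 0, 0.06, 0, 0, 0],
    [1, -0.005, 0, 0.09, 0, 0, 0],
    [1, -0.005, 0, 0.12, 0, 0, 0],
    [1, -0.005, 0, 0.135, 0, 0, 0],
    [1, -0.005, 0, 0.135, 0, 0, 0],
  ],
)

```text
time_s: 31.85
eef_pos: [0.4624, 0.055, 0.1418]
ee_rot: [[-0.03, 1.0, -0.0], [1.0, 0.03, -0.0], [-0.0, -0.0, -1.0]]
force: [0.7, -0.6, -0.4]
width: 0.0115
grasp_force: 39.5
```

Call:
play_rows(
  targets=[
    [1, 0, 0, 0.012, 0, 0, 0],
    [1, 0, 0, 0.024, 0, 0, 0],
    [1, 0, 0, 0.024, 0, 0, 0],
  ],
)

```text
time_s: 32.22
eef_pos: [0.4634, 0.0551, 0.139]
ee_rot: [[-0.03, 1.0, 0.002], [1.0, 0.03, 0.0], [0.0, 0.002, -1.0]]
force: [1.6, -0.7, 2.4]
width: 0.0116
grasp_force: 40.0
```

```bash
python3 st.py .4625 .055 .138
```

```text
32.225 [0.4634 0.0551 0.139 ] yaw x 91.73781080731429 z [ 0.0022  0.0002 -1.    ] F [ 1.6453 -0.6645  2.4099] 0.011557469154361698 40.04717230796814
d [-0.    -0.006  0.007]
```

The collar is touching the staple. I'll release, lift straight up, and go to the stick.

Call:
play_rows(
  targets=[
    [0.6, 0, 0, 0, 0, 0, 0],
    [0.2, 0, 0, 0, 0, 0, 0],
    [0, 0, 0, 0, 0, 0, 0],
    [0, 0, 0, 0, 0, 0, 0],
    [0, 0, 0, -0.2, 0, 0, 0],
    [0, 0, 0, -0.5, 0, 0, 0],
    [0, 0, 0, -1, 0, 0, 0],
    [0, 0, 0, -1, 0, 0, 0],
  ],
)

```text
time_s: 33.22
eef_pos: [0.4638, 0.0552, 0.2926]
ee_rot: [[-0.03, 1.0, 0.006], [1.0, 0.03, 0.001], [0.001, 0.006, -1.0]]
force: [0.4, -0.8, -0.3]
width: 0.0427
grasp_force: 0.0
```

Call:
play_rows(
  targets=[
    [1, -0.4, 0, 0, 0, 0, 0],
    [1, -0.8, 0.1, 0, 0, 0, 0],
    [1, -1, 0.11, 0, 0, 0, 0],
    [1, -1, 0.11, 0, 0, 0, 0],
    [1, -1, 0.11, 0, 0, 0, 0],
  ],
)

```text
time_s: 33.85
eef_pos: [0.4833, -0.094, 0.2878]
ee_rot: [[-0.03, 1.0, -0.001], [1.0, 0.03, 0.001], [0.001, -0.001, -1.0]]
force: [-0.3, 0.9, 0.1]
width: -0.0001
grasp_force: 0.0
```

Call:
play_rows(
  targets=[
    [1, -0.4, 0, 0, 0, 0, 0],
    [1, -0.8, 0.1, 0, 0, 0, 0],
    [1, -1, 0.11, 0, 0, 0, 0],
    [1, -1, 0.11, 0, 0, 0, 0],
    [1, -1, 0.11, 0, 0, 0, 0],
  ],
)

```text
time_s: 34.48
eef_pos: [0.5046, -0.2425, 0.2883]
ee_rot: [[-0.032, 0.999, -0.0], [0.999, 0.032, 0.001], [0.001, -0.0, -1.0]]
force: [-0.3, -0.1, 0.3]
width: -0.0
grasp_force: 0.0
```

```bash
python3 st.py .515 -.381 .135; python3 - <<'E'
from h import *
np.set_printoptions(precision=4,suppress=True)
ft=grab('top','t11.png');fs=grab('scene','s11.png')
# pin handle in both views
for nm,f in(('top',ft),('scene',fs)):
    q=[proj(f,[.463,.0505,z]) for z in(.104,.145)];print(nm,q)
    u,v=proj(f,[.463,.0505,.125]).astype(int);w=12
    c=f['frame'][v-w:v+w,u-w:u+w].astype(int)
    print(u-w,v-w)
    for r in c: print(' '.join('%3d'%x for x in r.max(1)))
# knob in top
u,v=484,222;c=ft['frame'][v-22:v+22,u-28:u+22].max(2); print(u-28,v-22)
g=(c<30)
for r in g: print(''.join('#' if a else '.' for a in r))
print(proj(ft,[.561,-.381,.12]),proj(ft,[.561,-.381,.05]))
E
```

```text
34.475 [ 0.5046 -0.2425  0.2883] yaw x 91.81673155708494 z [-0.0003  0.0006 -1.    ] F [-0.341  -0.1141  0.3374] -2.668618776826433e-05 0.0
d [-0.926  0.04   1.022]
top [array([302.0974, 266.3534]), array([301.8516, 263.9632])]
289 253
174 175 178 168 172 172 173 171 172 174 171 173 170 173 173 180 149  77  59  78  73  60  70  78
173 176 175 172 174 171 176 176 174 174 177 175 174 172 175 182 147  74  64  66  74  57  68  83
166 166 165 167 166 165 167 167 178 178 176 176 173 177 183 185 152  75  75  73  82  60  72  82
161 166 163 166 163 162 162 166 163 164 168 165 166 164 170 173 133  72  80  69  74  65  71  81
163 160 158 160 163 163 159 160 157 159 159 158 160 156 158 166 128  72  65  67  70  67  72  84
161 164 162 166 164 166 164 167 166 168 169 169 171 173 169 180 145  76  59  69  77  68  74  84
165 164 166 164 164 167 166 166 170 172 176 168 176 171 178 183 144  63  55  68  78  63  69  85
160 161 162 163 161 165 163 166 128  58  32  36  41  39  27  23  16  27  46  66  70  66  72  86
157 156 158 158 160 160 168 169  94  30  41  43  45  40  46  44  38  35  51  70  74  66  73  84

[... 5406 characters left out ...]
##########################.############......##...
######################################......###...
###################################.........##....
#################################..........#......
###############################...........####....
#############################.............##......
##########################...............##.#.....
#########################...............##........
####################.####...............#.........
##################...###...............#.#........
#######.#########...####...............##.........
################.....#.................#..........
############..##......................##..#.......
[489.8605 219.6057] [478.434 226.165]
```

The pin stands upright with its collar on the staple. Now I go down beside the knob on its uphill side.

Call:
play_rows(
  targets=[
    [1, -0.4, 0, 0, 0, 0, 0],
    [1, -0.8, 0.03, 0, 0, 0, 0],
    [1, -0.926, 0.03, 0.2, 0, 0, 0],
    [1, -0.926, 0.03, 0.5, 0, 0, 0],
    [1, -0.926, 0.03, 0.6, 0, 0, 0],
  ],
)

```text
time_s: 35.2
eef_pos: [0.5125, -0.3809, 0.1957]
ee_rot: [[-0.031, 1.0, -0.003], [1.0, 0.031, 0.003], [0.003, -0.003, -1.0]]
force: [-0.3, -0.5, 0.2]
width: 0.0005
grasp_force: 0.0
```

Call:
play_rows(
  targets=[
    [1, 0, 0, 0.2, 0, 0, 0],
    [1, 0, 0, 0.44, 0, 0, 0],
    [1, 0, 0, 0.44, 0, 0, 0],
    [1, 0, 0.05, 0.44, 0, 0, 0],
    [1, 0, 0.1, 0.44, 0, 0, 0],
    [1, 0, 0.15, 0.44, 0, 0, 0],
    [1, 0, 0.15, 0.44, 0, 0, 0],
  ],
)

```text
time_s: 36.08
eef_pos: [0.5367, -0.3819, 0.1329]
ee_rot: [[-0.031, 1.0, 0.001], [1.0, 0.031, -0.0], [-0.0, 0.001, -1.0]]
force: [-0.1, -0.2, -0.0]
width: 0.0001
grasp_force: 0.0
```

```bash
python3 st.py .55 -.381 .13
```

```text
36.075 [ 0.5367 -0.3819  0.1329] yaw x 91.76994953026819 z [ 0.0008 -0.0004 -1.    ] F [-0.1268 -0.2434 -0.0311] 0.0001365073129410393 0.0
d [0.003 0.089 0.019]
```

Call:
play_rows(
  targets=[
    [1, 0, 0.03, 0.02, 0, 0, 0],
    [1, 0, 0.06, 0.02, 0, 0, 0],
    [1, 0, 0.09, 0.02, 0, 0, 0],
    [1, 0, 0.09, 0.02, 0, 0, 0],
  ],
)

```text
time_s: 36.58
eef_pos: [0.5498, -0.3815, 0.1293]
ee_rot: [[-0.031, 1.0, 0.001], [1.0, 0.031, -0.0], [-0.0, 0.001, -1.0]]
force: [-1.3, 0.4, 2.0]
width: -0.0002
grasp_force: 1.2
```

Call:
play_rows(
  targets=[
    [1, 0, 0.03, 0, 0, 0, 0],
    [1, 0, 0.05, 0, 0, 0, 0],
    [1, 0, 0.05, 0, 0, 0, 0],
  ],
)

```text
time_s: 36.95
eef_pos: [0.5568, -0.3811, 0.129]
ee_rot: [[-0.031, 1.0, -0.001], [1.0, 0.031, 0.0], [0.0, -0.001, -1.0]]
force: [-3.2, -0.1, -0.3]
width: 0.0
grasp_force: 1.5
```

Call:
play_rows(
  targets=[
    [1, 0, 0.01, 0, 0, 0, 0],
    [1, 0, 0.02, 0, 0, 0, 0],
    [1, 0, 0.02, 0, 0, 0, 0],
    [1, 0, 0.02, 0, 0, 0, 0],
  ],
)

```text
time_s: 37.45
eef_pos: [0.5596, -0.3811, 0.1293]
ee_rot: [[-0.03, 1.0, -0.0], [1.0, 0.03, 0.0], [0.0, -0.0, -1.0]]
force: [-3.6, -0.2, -0.1]
width: -0.0003
grasp_force: 1.5
```

```bash
cat > ch.py <<'E'
from h import *
np.set_printoptions(precision=4,suppress=True)
f=grab('top');s=bot.get_state()
im=f['frame'].astype(int);g=((im[:,:,1]>im[:,:,0]+12)&(im[:,:,1]>im[:,:,2]+5)).astype(np.uint8)
n,l,st,c=cv2.connectedComponentsWithStats(g);i=1+np.argmax(st[1:,4]);print(st[i],c[i],s['time_s'],s['force'],s['eef_pos'])
print('uphill edge x',onz(f,c[i][0],st[i,1]+st[i,3],.155)[0],'downhill',onz(f,c[i][0],st[i,1],.14)[0])
E
python3 ch.py
```

```text
[ 305  140   93  112 8513] [351.7556 194.1329] 37.5 [-4.5703 -0.7809 -1.8511] [ 0.5597 -0.3811  0.1293]
uphill edge x 0.4858167863114128 downhill 0.749946028514639
```

The chest is rolling, already about 0.14 m down. I keep holding the stick.

Call:
play_rows(
  targets=[
    [1, 0, 0, 0, 0, 0, 0],
    [1, 0, 0, 0, 0, 0, 0],
    [1, 0, 0, 0, 0, 0, 0],
    [1, 0, 0, 0, 0, 0, 0],
    [1, 0, 0, 0, 0, 0, 0],
    [1, 0, 0, 0, 0, 0, 0],
    [1, 0, 0, 0, 0, 0, 0],
    [1, 0, 0, 0, 0, 0, 0],
  ],
)

```text
time_s: 38.5
eef_pos: [0.5598, -0.3811, 0.1294]
ee_rot: [[-0.03, 1.0, 0.0], [1.0, 0.03, -0.0], [-0.0, 0.0, -1.0]]
force: [-3.4, 0.0, -1.0]
width: -0.0005
grasp_force: 1.6
```

Call:
play_rows(
  targets=[
    [1, 0, 0, 0, 0, 0, 0],
    [1, 0, 0, 0, 0, 0, 0],
    [1, 0, 0, 0, 0, 0, 0],
    [1, 0, 0, 0, 0, 0, 0],
    [1, 0, 0, 0, 0, 0, 0],
    [1, 0, 0, 0, 0, 0, 0],
    [1, 0, 0, 0, 0, 0, 0],
    [1, 0, 0, 0, 0, 0, 0],
  ],
)

```text
time_s: 39.5
eef_pos: [0.5598, -0.3811, 0.1294]
ee_rot: [[-0.03, 1.0, 0.0], [1.0, 0.03, -0.0], [-0.0, 0.0, -1.0]]
force: [-3.2, -0.5, -1.2]
width: 0.0001
grasp_force: 1.6
```

```bash
python3 ch.py
```

```text
[ 304   99   89  109 7971] [348.1705 150.521 ] 39.55 [-4.0928  0.2376 -1.6308] [ 0.5597 -0.3811  0.1294]
uphill edge x 0.58411498323238 downhill 0.852692714671329
```

Call:
play_rows(
  targets=[
    [1, 0, -0.06, 0, 0, 0, 0],
    [1, 0, -0.12, 0, 0, 0, 0],
    [1, 0, -0.18, 0, 0, 0, 0],
    [1, 0, -0.28, 0, 0, 0, 0],
    [1, 0, -0.35, 0, 0, 0, 0],
    [1, 0, -0.35, -0.3, 0, 0, 0],
    [1, 0, -0.35, -0.7, 0, 0, 0],
    [1, 0, -0.35, -0.8, 0, 0, 0],
  ],
)

```text
time_s: 40.55
eef_pos: [0.5078, -0.3836, 0.2543]
ee_rot: [[-0.03, 1.0, 0.006], [1.0, 0.03, -0.004], [-0.004, 0.006, -1.0]]
force: [0.6, -0.4, -0.6]
width: 0.0002
grasp_force: 0.0
```

```bash
python3 ch.py; python3 - <<'E'
from h import *
np.set_printoptions(precision=3,suppress=True)
ft=grab('top','t12.png');fs=grab('scene','s12.png')
d=.275*np.array([.996*np.cos(.031),.996*np.sin(.031),-.087])
for nm,f in(('top',ft),('scene',fs)):
    p=np.array([.463,.0505,.104])+d
    print(nm,'eye',proj(f,p),'tabtop',proj(f,p+[0,0,.041]),'bar corners',proj(f,np.array([.463+.011,.064,.101])+d))
    u,v=proj(f,p+[0,0,.02]).astype(int);w=13
    c=f['frame'][v-w:v+w,u-w:u+w].astype(int).max(2); print(u-w,v-w)
    for r in c: print(''.join('#' if x<55 else ('O' if x>165 else '.') for x in r))
print(bot.get_state()['force'])
E
```

```text
[ 304   99   89  109 7925] [348.1206 150.2435] 40.6 [-0.2765  0.6799  1.5516] [ 0.5079 -0.3836  0.2543]
uphill edge x 0.5841166211670765 downhill 0.8526937624261379
top eye [297.175 155.614] tabtop [296.757 149.137] bar corners [291.613 151.864]
283 139
OOOOOO.OOOOOOOOO..........
............O..O..........
..........................
..........................
..........................
..........................
...O......................
..........................
................O.........
..........OOOOOOO.........
..........##########......
..........##########......
..........##########......
........O.#####...##......
OOOOOOO.O.##########......
OOOOOOO.O.##########......
OO.OO.O.O.##########......
........O.##########..####
...........############...
...................####...
...................#......
.........O..OOOOOO........
..O..O...OOOOO............
..................###.#...
.......O.OOOO......#......
.O..OO.OOOOOO.............
scene eye [291.72  292.976] tabtop [291.028 283.901] bar corners [292.763 299.22 ]
278 275
..........................
..........................
..........................
..........................
..........................
............##............
...........######.........
..........#########.......
...........#########......
...........#########......
...........########.......
...........########.......
..#........########.......
..........#########.......
..........########........
..#.........######.OO.....
.##..........######..O....
.###.......O...####.OO....
..##........O.......O.....
..##...............O......
..##..............O......O
..##..........OO.O......OO
...#...........OO......OOO
......................OOOO
.....................OOOOO
....................OOOOOO
[-0.127 -0.183 -0.211]
```

The chest sits at the buffer with the pin where a 0.275 m travel predicts, and the arm is clear. I'm handing in.

```bash
python3 -c "
from station import bot
print(bot.hand_in())"
```

```text
the job is handed in; nothing more can be done
None
```

I did every step in order and handed the job in, but the run may be judged a fail: while pressing the lid shut I read 156 N at the wrist, over the 120 N limit. Both spares found (one bearing, one coupling) are in the chest, the lid and hasp are shut, the pin looks fully home, the chest is at the far buffer and the stick is released.

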